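# Present a printed bracket to the inspection camera

## Task

Swing the red handle of the toggle clamp fully open, lift the grey angle bracket straight up out of its blue nest and show it to the inspection camera: upright and square to the lens, its flat outer face towards the lens, the hole centred on the camera's axis 80 mm in front of the lens. The job finishes with the robot still holding it there, steady in the air; leave the clamp open, and do not touch the camera or disturb the jar, the white gear and the deburring tool.

Things in the scene. Friction and masses are not known exactly. Their poses are not given: they have to be found in the camera images.
- fixture: Bolted-down aluminium plate 142 x 92 x 10 mm, x -60 to +82. Origin on its underside, z up. Blue nest (walls 4 to 6 mm above the plate, 1.2 mm play) holds the bracket with its axes parallel to these, bracket origin at x +46, y 0, z +10 mm. A steel toggle clamp stands at x -9 to -53; its bar reaches along +x over the bracket's flange.
- clamp_handle (a joint): Red clamp handle: 0 = shut, upright; grows as its top swings to the fixture's -x, away from the bracket, about an axis along fixture y, to the stop at 1.35 rad = fully open, nearly lying. About 6 N at the grip; stays where left. The bar rises with it and ends upright, leaning away from the bracket (top 120 mm high). The shut bar bars the bracket's way up.
- clamp_pivot (a point): The handle's pivot axis, fixture x -40, y 0, z +46 mm; axes as the fixture's.
- clamp_grip (a point): Middle of the red handle grip, 55 mm from the pivot along the handle. The grip is 16 mm thick (fixture x) and 18 mm wide (fixture y), 30 to 76 mm from the pivot. Its z axis points along the handle, away from the pivot.
- bracket: Grey printed angle bracket, 20 g. Origin: centre of its underside. Flange x -16 to +16 mm, 50 wide, 5 thick; upright plate x +8 to +14, 50 wide (y), top at z 40, with a round hole along x. +x is the normal of the flat outer face; the flange reaches to -x. Best held across the 50 mm width by the plate's side edges, about 30 mm above the underside.
- bracket_bore (a point): Centre of the bracket's hole, at bracket x +11, y 0, z +24 mm; the hole is 18 mm across; axes as the bracket's.
- cam_stand: Inspection camera stand, bolted down: dark foot 120 x 100 x 14 mm (x -92 to +28), 14 mm column 0.31 m high at its origin (underside of the foot, z up). The camera head on it looks towards the stand's -x, level or up to 20 degrees down; its height and tilt differ from run to run and stay as they are.
- cam_lens (a point): Centre of the lens front, in the middle of the white ring light (62 mm across). x points back into the camera along its optical axis, y is level, z is the camera's up.
- cam_focus (a point): The point where the hole shall be: on the optical axis, 80 mm in front of the lens front. Axes as cam_lens: x points to the lens. A bracket rightly presented has its axes parallel to these, x to x, y to y, z to z.
- jar: Screw jar with black lid, 47 mm across, 53 mm high, upright; origin at the centre of its underside. A bystander.
- gear: White printed gear, 53 mm across, 13 mm high, lying flat; origin at the centre of its underside. A bystander.
- deburr: Deburring tool with blue handle, 134 x 15 x 15 mm, lying along its x; origin under its middle. A bystander.
There are look-alikes about, which are no part of the job. Leave any orange or purple look-alike of the bracket alone.

How it is judged:
On the way, in this order (a step that is already met when the one before it is completed fails the run):
1. the clamp is swung open (handle past 1.15 rad) with the bracket still in its nest (value of joint clamp_handle above 1.15 rad and distance of bracket from where it was at the start of the episode below 0.006 m), for 0.2 s.
2. the bracket is lifted straight up clear of the nest, between the fingers (z of bracket in the frame of fixture above 0.03 m and horizontal distance between bracket and fixture below 0.075 m and contact force between bracket and the fingers above 0.5 N), for 0.05 s.
At the end, for the whole second after the job is handed in: Bracket held still in the fingers, hole centre within 12 mm of the focus point (on the optical axis, 80 mm before the lens), axes within 0.14 rad (8 degrees) of the camera's, flat outer face to the lens, flange at the bottom; clamp handle left past 1.1 rad (distance between bracket_bore and cam_focus below 0.012 m and angle between the x axis of bracket and the x axis of cam_focus, either way round below 0.14 rad and angle between the z axis of bracket and the z axis of cam_focus, either way round below 0.14 rad and x of bracket in the frame of cam_focus below -0.005 m and z of bracket in the frame of cam_focus below -0.01 m and contact force between bracket and the fingers above 0.5 N and linear speed of bracket below 0.02 m/s and value of joint clamp_handle above 1.1 rad); the arm keeps its last pose, push and grip.
It fails at once if the inspection camera is pushed (more than 2 N) (contact force between cam_stand and anything else above 2 N).
It fails at once if the jar is moved by more than 15 mm (distance of jar from where it was at the start of the episode above 0.015 m).
It fails at once if the gear is moved by more than 15 mm (distance of gear from where it was at the start of the episode above 0.015 m).
It fails at once if the deburring tool is moved by more than 15 mm (distance of deburr from where it was at the start of the episode above 0.015 m).
It also fails if it takes over 48 s, if anything falls off the work surface, if the arm or the gripper's body presses on something with over 40 N, if the wrist force passes 120 N, or if a joint passes its speed limit or range.

## Robot

A 6-joint arm with a two-finger parallel gripper is mounted at the origin on the work surface; the furniture and walls round the work are solid. World frame = base frame: x ahead of the robot, y to its left, z up, the work surface at z = 0. Lengths are in m, angles in rad, forces in N, time in s.
With the tool pointing down it reaches from about 0.35 to 0.775 m from the base axis. Payload 7.3 kg.
Tool frame: the origin (TCP) lies at the centre of the arm's flange, where the gripper is bolted on; the fingertips stand 178 mm ahead of it and the grasp point (between the pads) lies 159 mm ahead of it (tip_extent is the distance from the TCP to the fingertips, in m); z points along the fingers, y is the line along which they close (so a half turn about z gives the same grasp; the last joint's range is limited). The gripper opens to 92 mm and grips with 3 to 60 N. Pads are 19 mm wide; open, the fingers measure 130 mm over their backs; the gripper's body (75 mm by 190 mm) begins 47 mm behind the grasp point.
Start: joints at [1.142, 0.342, 1.524, -0, 1.275, -0.146], TCP at [0.146, 0.504, 0.405] pointing down, gripper open.
Joint ranges: [-2.53, 2.53], [-0.77, 2.02], [0.04, 2.7], [-1, 4.14], [0.28, 2.66], [-3.11, 3.11]. Speed limits (rad/s): [2.57, 2.57, 3.14, 3.14, 3.14, 3.14].

## Interface

Orientations are given as [roll, pitch, yaw] about the fixed x, y, z axes, in that order (R = Rz(yaw) Ry(pitch) Rx(roll)).
In Python, from cell import * gives the robot as it stands.
- The arm moves only by the tool arm_command, never from a script. Its arguments are lists of equal length, an entry for each row: "xyz": the shift along the world's x, y, z in mm, a list of three; "spin": the turn about the world's z in degrees. In form: {"xyz": [[tx, ty, tz], ...], "spin": [spin, ...]}. A call has 1 to 20 rows; each row shifts and turns the commanded pose from where the row before left it; what a row does not reach is not made up. A row lasts 1/10 s, in which the tool goes at most 50 mm and 8.59 degrees, less where a joint would pass 70% of its speed; a pose out of reach is approached as far as the arm can. A call with a gripper value outside its range is refused whole. "jaw" is the opening, from -1 (shut) to 1 (fully open), set as the call begins (left out, the last holds). The fingers move at their own pace and stop on an object; "squeeze" is the grip in N (left out, the last holds). Time passes only in rows, so rows that do not move let the fingers close. It gives the time, the measured TCP pose, the force, the opening and the grip force at its end, in the units of the state.
- observe(): the state, without advancing time (a new reading comes with each control period).
- read_camera(name): name is "scene" or "top"; returns a dict with "img" (384x512x3 uint8, red, green, blue), "depth" (384x512 float32, m along the optical axis (not along the pixel's ray), 0 where there is no reading), "fx", "fy", "cx", "cy" (pixels), "dist_coeffs" ([k1, k2, p1, p2, k3] as OpenCV has them; the pictures are not rectified), "world_from_camera" (4x4, takes a point from camera to world coordinates). Camera axes: x right, y up, looking along -z (the intrinsics and any distortion apply to the point x, -y, -z); pixel columns grow to the right and rows downward; lengths in m; the calibration is good to about 2 mm. A picture is of the moment at which its call begins.
- hand_in(): hands the job in; it is judged then, once.
The state is a dict: "time": time; "qpos": joint angles; "qvel": joint speeds; "joint_efforts": joint torques, N m; "tool_pos": TCP position; "tool_rot": TCP orientation; "contact_force": force on the tool from outside, world axes, zero at the start; "torque": the same for the moment, N m; "opening": finger opening in m; "grip_force": force on a finger pad.
Only numpy, scipy, OpenCV 4.12 (cv2) and the standard library are available. Lean on these libraries where they do the work, as an engineer would, in place of code of your own. Each camera call takes 0.05 s, during which the arm holds its last target. There are 200 camera calls.

## Working session

There is one attempt and no reset: what is moved stays moved. The work goes in short steps, Python scripts to look and compute and a tool call to move; the robot and the scene stay as the last step left them, time stands still between calls to the robot, and variables do not carry over. Pictures are saved under pics/ and viewed, at most 10 in all, crops included, and the job is handed in when it is done.

Besides the shell and the picture viewer there is one more tool, called after "Emit:" by a JSON object that holds its "name" and its "arguments", one argument or row to a line. arm_command: Moves the arm, as the interface text tells. Its arguments: {"type":"object","properties":{"xyz":{"type":"array","items":{"type":"array","items":{"type":"number"}}},"spin":{"type":"array","items":{"type":"number"}},"jaw":{"type":"number"},"squeeze":{"type":"number"}},"required":["xyz","spin"]}

```bash
mkdir -p pics; cat > h.py <<'E'
from cell import *
import numpy as np, cv2
def cloud(c):
    h,w=c["depth"].shape
    u,v=np.meshgrid(np.arange(w),np.arange(h))
    K=np.array([[c["fx"],0,c["cx"]],[0,c["fy"],c["cy"]],[0,0,1.]])
    p=cv2.undistortPoints(np.stack([u,v],-1).reshape(-1,1,2).astype(np.float64),K,np.array(c["dist_coeffs"],float)).reshape(h,w,2)
    d=c["depth"].astype(float)
    P=np.stack([p[...,0]*d,-p[...,1]*d,-d,np.ones_like(d)],-1)@np.array(c["world_from_camera"]).T
    P=P[...,:3]; P[d<=0]=np.nan
    return P
E
python3 - <<'E'
from h import *
o=observe();print(o)
for n in("scene","top"):
    c=read_camera(n);np.savez(n+"0.npz",**{k:np.array(v) for k,v in c.items()})
    print(n,np.array(c["world_from_camera"]).round(3).tolist(),c["fx"],c["dist_coeffs"])
    cv2.imwrite(f"pics/{n}0.png",cv2.resize(c["img"][...,::-1],(768,576),interpolation=cv2.INTER_CUBIC))
E
```

```text
{'time': 0.0, 'qpos': array([ 1.14201720e+00,  3.42710708e-01,  1.52500890e+00,  1.82411799e-05,
        1.27540967e+00, -1.46034559e-01]), 'qvel': array([-0.00085279,  0.00161572, -0.00070016,  0.00129067,  0.00208418,
       -0.00019957]), 'joint_efforts': array([-1.92736052e-04, -4.31245422e+01, -2.44220585e+01,  7.16987858e-02,
        5.62233967e-02, -1.41836672e-04]), 'tool_pos': array([0.14640735, 0.50403054, 0.40405383]), 'tool_rot': array([-3.14007493e+00, -2.40860201e-04,  2.85884258e+00]), 'contact_force': array([-0.33926973,  0.01577919, -0.06687902]), 'torque': array([-0.00204779, -0.0234387 , -0.00593513]), 'grip_force': 0.0, 'opening': 0.09212852366577588}
scene [[0.75, 0.295, -0.592, -0.075], [-0.662, 0.33, -0.673, -0.405], [-0.003, 0.897, 0.443, 0.524], [0.0, 0.0, 0.0, 1.0]] 396.9828821668627 [-0.07772824  0.          0.          0.          0.        ]
top [[-0.02, 0.993, -0.116, 0.353], [-1.0, -0.018, 0.015, 0.207], [0.013, 0.117, 0.993, 1.163], [0.0, 0.0, 0.0, 1.0]] 417.8703844994284 [0.02910976 0.         0.         0.         0.        ]
```

View pics/scene0.png

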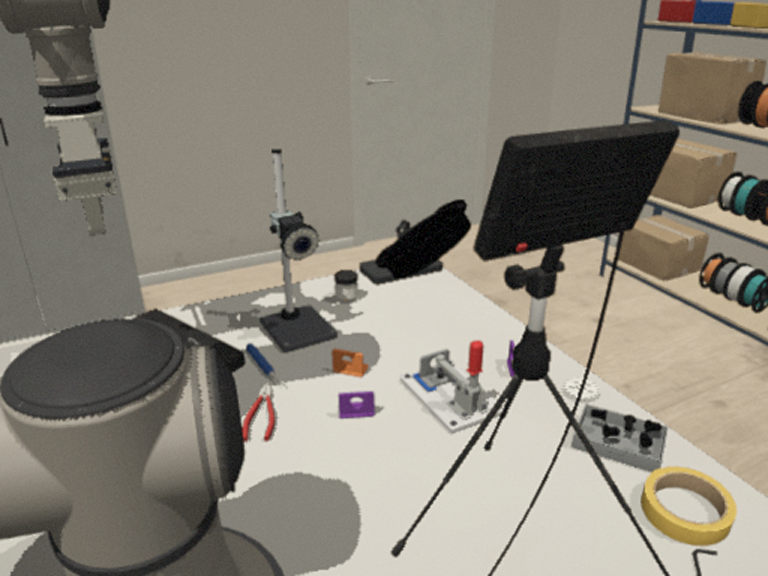

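View pics/top0.png

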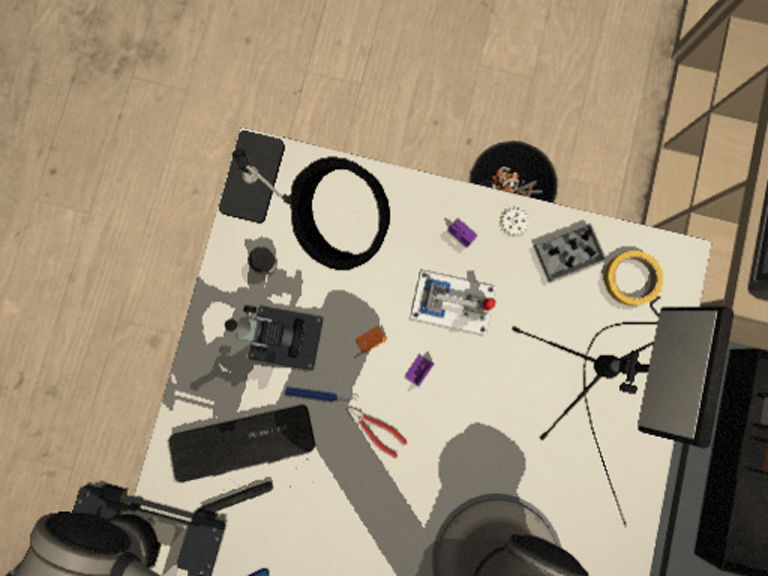

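The scene view shows the fixture (around 450,390), red handle (476,357), and the stand with ring light (300,240). In the top view the plate is at (452,302), red grip (490,303) and stand foot (285,337). The fixture's +x runs about along world +y, towards the stand.

```bash
cat > m.py <<'E'
from h import *
L=lambda n:dict(np.load(n+"0.npz"))
t=L("top");s=L("scene");T=cloud(t);S=cloud(s)
def at(P,u,v,r=2):
    q=P[int(v/1.5)-r:int(v/1.5)+r+1,int(u/1.5)-r:int(u/1.5)+r+1].reshape(-1,3);return np.nanmedian(q,0).round(4)
print("table",at(T,520,440),at(S,330,470),at(T,400,280))
for n,u,v in[("plate",452,302),("jar",261,259),("gear",514,221),("deburr",310,395),("foot",312,355),("headtop",250,330),("orange",371,340),("lamp",340,165),("purple",419,369)]:print(n,at(T,u,v))
def box(P,lo,hi,img=None):
    m=((P>lo)&(P<hi)).all(-1);return m
c0=at(T,452,302)
# plate
m=box(T,[c0[0]-.09,c0[1]-.12,.006],[c0[0]+.09,c0[1]+.12,.016]);
mm=cv2.connectedComponentsWithStats(m.astype(np.uint8));k=1+np.argmax(mm[2][1:,4]);
p=T[mm[1]==k];print("plate n",len(p),cv2.minAreaRect((p[:,:2]*1000).astype(np.float32)),np.median(p[:,2]))
# red
for n,c,P in(("top",t,T),("scene",s,S)):
    i=c["img"].astype(int);r=(i[...,0]>110)&(i[...,1]<70)&(i[...,2]<70)&(np.linalg.norm(P[...,:2]-c0[:2],axis=-1)<.12)
    p=P[r];print("red",n,len(p),np.nanmedian(p,0).round(4),np.nanpercentile(p,2,0).round(4),np.nanpercentile(p,98,0).round(4))
    b=(i[...,2]>i[...,0]+40)&(np.linalg.norm(P[...,:2]-c0[:2],axis=-1)<.12);p=P[b];print("blue",len(p),np.nanmean(p,0).round(4))
# foot
f=at(T,312,355);m=box(T,[f[0]-.12,f[1]-.12,.009],[f[0]+.12,f[1]+.12,.02]);mm=cv2.connectedComponentsWithStats(m.astype(np.uint8));k=1+np.argmax(mm[2][1:,4]);p=T[mm[1]==k]
print("foot",len(p),cv2.minAreaRect((p[:,:2]*1000).astype(np.float32)),np.median(p[:,2]))
# lens
print("lens",at(S,302,241,1),"ring pts")
for a in range(0,360,30):
    u,v=302+15*np.cos(np.radians(a)),241+16*np.sin(np.radians(a));print(a,at(S,u,v,0),s["img"][int(v/1.5),int(u/1.5)])
cv2.imwrite("pics/lens.png",cv2.resize(s["img"][90:245,160:240,::-1],None,fx=3.8,fy=3.8,interpolation=cv2.INTER_CUBIC))
cv2.imwrite("pics/fix.png",np.hstack([cv2.resize(s["img"][220:295,260:340,::-1],(400,375)),cv2.resize(t["img"][170:230,268:332,::-1],(400,375))]))
E
python3 m.py
```

```text
table [ 0.21   -0.0486  0.0005] [ 0.24    0.0608 -0.0024] [0.5079 0.1628 0.0012]
plate [0.4605 0.0696 0.0443]
jar [0.5428 0.4101 0.0548]
gear [ 0.6147 -0.0529  0.0106]
deburr [0.2989 0.3302 0.0146]
foot [0.3714 0.3246 0.0152]
headtop [0.4061 0.3979 0.2111]
orange [0.3969 0.2179 0.0062]
lamp [0.667  0.2614 0.1965]
purple [0.3404 0.1308 0.0064]
plate n 1207 ((463.3665771484375, 65.30379486083984), (141.86386108398438, 92.22616577148438), 76.41629028320312) 0.011377469182244804
red top 37 [0.4485 0.0172 0.1213] [0.4422 0.01   0.0772] [0.4563 0.0234 0.1247]
blue 87 [0.4682 0.0988 0.017 ]
red scene 147 [0.4431 0.0099 0.0974] [0.4391 0.0065 0.0749] [0.4513 0.0165 0.1181]
blue 53 [0.4422 0.102  0.0128]
foot 948 ((404.0865173339844, 373.43878173828125), (119.77677917480469, 99.7277603149414), 78.85877990722656) 0.014690129330146906
lens [0.3906 0.3222 0.1867] ring pts
0 [0.419  0.3231 0.1781] [108 106  95]
30 [0.415  0.327  0.1628] [101  99  90]
60 [0.4065 0.3278 0.1572] [103 101  92]
90 [0.3962 0.3342 0.1529] [101  97  91]
120 [0.3802 0.33   0.1639] [107 105  94]
150 [0.3711 0.3316 0.1735] [112 110 101]
180 [0.368  0.3288 0.19  ] [110 108 100]
210 [0.3738 0.3323 0.1998] [34 35 35]
240 [0.3827 0.3282 0.2084] [38 39 39]
270 [0.3955 0.3268 0.208 ] [34 31 32]
300 [0.4064 0.3228 0.2039] [28 26 32]
330 [0.4122 0.3201 0.1933] [106 105  97]
```

View pics/lens.png

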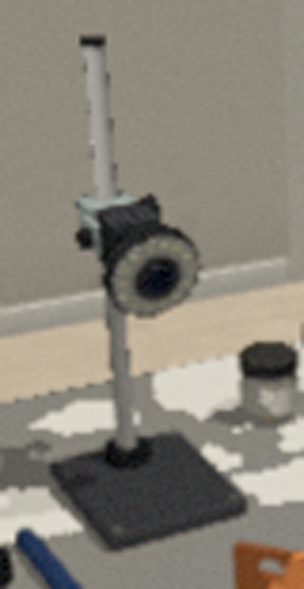

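View pics/fix.png

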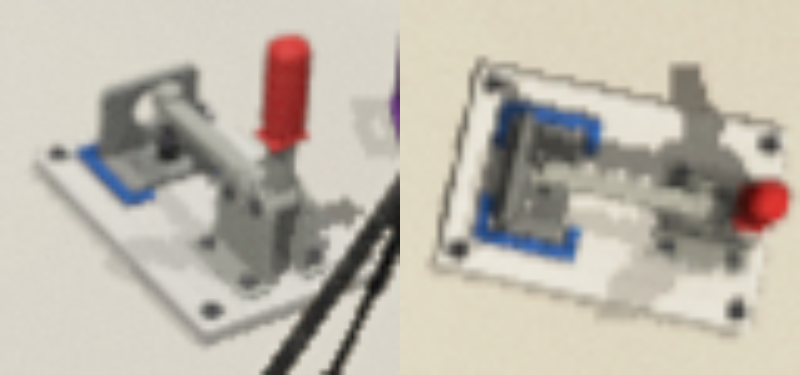

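```bash
cat > m2.py <<'E'
from h import *
from scipy.optimize import least_squares
yaw=np.radians(78.86);ex=np.array([np.cos(yaw),np.sin(yaw),0]);ey=np.array([-ex[1],ex[0],0]);O=np.array([.4103,.4048,0])
acc=[]
for k in range(8):
    s=read_camera("scene");S=cloud(s);Q=np.stack([(S-O)@ex,(S-O)@ey,S[...,2]],-1)
    i=s["img"].astype(int)
    m=(abs(Q[...,0]+.08)<.02)&(abs(Q[...,1])<.045)&(abs(Q[...,2]-.183)<.045)
    acc.append(np.c_[Q[m],i[m].mean(1)])
A=np.vstack(acc);print(len(A)//8)
def fit(p):
    f=lambda w:p[:,0]-(w[0]+w[1]*p[:,1]+w[2]*(p[:,2]-.183))
    r=least_squares(f,[-.08,0,0],loss="soft_l1",f_scale=.002);return r.x
for thr in(0,85):
    p=A[A[:,3]>thr];w=fit(p);print("all" if not thr else "bright",len(p),"x0 %.4f yaw %.3f tilt(deg) %.1f"%(w[0],w[1],np.degrees(-np.arctan(w[2]))),
     "min/max",np.percentile(p,[1,99],0).round(4).tolist(),"mean",p.mean(0).round(4))
p=A[A[:,3]>85];w=fit(p)
# circle fit of bright mask outer edge in last image
ys,xs=np.where(m&(i.mean(-1)>80));e=cv2.fitEllipse(cv2.convexHull(np.c_[xs,ys].astype(np.float32)));print("ellipse",e)
# ray through ellipse centre with plane
K=np.array([[s["fx"],0,s["cx"]],[0,s["fy"],s["cy"]],[0,0,1.]])
q=cv2.undistortPoints(np.array([[e[0]]],np.float64),K,np.array(s["dist_coeffs"],float))[0,0]
W=np.array(s["world_from_camera"]);d=W[:3,:3]@[q[0],-q[1],-1];c=W[:3,3]
n=np.array([1,-w[1],-w[2]]);to=lambda v:np.array([v@ex,v@ey,v[2]])
cq=to(c-O);dq=to(d);k=-(cq[0]-w[0]-w[1]*cq[1]-w[2]*(cq[2]-.183))/(n@dq)
X=c+k*d;print("lens centre world",X.round(4),"stand",to(X-O).round(4))
# head from top view
t=read_camera("top");T=cloud(t);Q=np.stack([(T-O)@ex,(T-O)@ey,T[...,2]],-1)
for j in range(-95,30,8):
    mm=(abs(Q[...,0]*1000-j)<4)&(abs(Q[...,1])<.04)&(Q[...,2]>.1);print(j,mm.sum(),np.nanpercentile(Q[mm][:,2],[10,50,95]).round(4) if mm.any() else "")
# obstacles beyond the clamp
y=np.radians(76.4);fx=np.array([np.cos(y),np.sin(y),0]);fy=np.array([-fx[1],fx[0],0]);F=np.array([.4608,.0546,0])
for P in(T,S):
    Q=np.stack([(P-F)@fx,(P-F)@fy,P[...,2]],-1)*1000
    m=(Q[...,0]<-62)&(Q[...,0]>-170)&(abs(Q[...,1])<115)&(Q[...,2]>8)
    q=Q[m]
    for a in range(-170,-62,12):
        r=q[(q[:,0]>=a)&(q[:,0]<a+12)]
        if len(r):print(a,len(r),r.min(0).round(),r.max(0).round())
E
python3 m2.py
```

```text
461
all 3694 x0 -0.0807 yaw -0.004 tilt(deg) 10.7 min/max [[-0.0872, -0.0245, 0.1502, 10.0], [-0.0714, 0.0318, 0.2089, 129.0233]] mean [-8.03000e-02  5.20000e-03  1.82100e-01  7.49027e+01]
bright 1895 x0 -0.0806 yaw -0.028 tilt(deg) 13.7 min/max [[-0.0873, -0.0247, 0.1493, 86.0], [-0.0709, 0.0293, 0.2039, 132.7267]] mean [-7.940000e-02  3.300000e-03  1.777000e-01  1.050308e+02]
ellipse ((200.49496459960938, 162.5251922607422), (18.8608341217041, 24.48944854736328), 52.71322250366211)
lens centre world [0.3922 0.3274 0.1777] stand [-0.0794  0.0028  0.1777]
-95 0 
-87 25 [0.1873 0.2047 0.2122]
-79 94 [0.1964 0.2072 0.2118]
-71 62 [0.1927 0.1993 0.2118]
-63 54 [0.1757 0.1959 0.2008]
-55 54 [0.1938 0.2009 0.2058]
-47 55 [0.204  0.2061 0.2091]
-39 57 [0.2055 0.208  0.2118]
-31 78 [0.1959 0.2084 0.2127]
-23 48 [0.1971 0.2036 0.2127]
-15 68 [0.1868 0.2027 0.209 ]
-7 140 [0.1976 0.2172 0.3128]
1 95 [0.1971 0.2093 0.3142]
9 48 [0.1999 0.2082 0.3124]
17 1 [0.2027 0.2027 0.2027]
25 0 
-170 26 [-170.  -87.   22.] [-158.   52.  143.]
-158 33 [-158.  -91.   11.] [-146.   48.  116.]
-146 31 [-146. -111.    8.] [-134.   40.   90.]
-134 20 [-134. -113.    8.] [-122.   36.   66.]
-122 17 [-122.   19.    9.] [-110.   30.   42.]
-110 10 [-110.   20.   10.] [-104.   28.   19.]
-86 1 [-84. -73.   8.] [-84. -73.   8.]
-74 2 [-73. -52.   8.] [-68. 100.   8.]
-170 64 [-169.  -83.    8.] [-158.   54.  127.]
-158 28 [-158.  -92.    9.] [-146.   49.  104.]
-146 27 [-146. -114.   10.] [-134.   43.   76.]
-134 21 [-134. -115.   17.] [-122.   37.   52.]
-122 27 [-122.   22.    8.] [-112.   32.   31.]
-74 3 [-63. -31.   8.] [-62.  41.  10.]
```

```bash
python3 - <<'E'
from h import *
for n in("scene","top"):
    c=dict(np.load(n+"0.npz"));P=cloud(c)
    m=(P[...,1]<.03)&(P[...,1]>-.4)&(P[...,0]>.2)&(P[...,0]<.75)&(P[...,2]>.13)
    q=P[m]
    for z in np.arange(.13,.75,.06):
        r=q[(q[:,2]>=z)&(q[:,2]<z+.06)]
        if len(r)>3:print(n,round(z,2),len(r),np.percentile(r,1,0).round(3),np.percentile(r,99,0).round(3))
# ring, averaged depth
yaw=np.radians(78.86);ex=np.array([np.cos(yaw),np.sin(yaw),0]);ey=np.array([-ex[1],ex[0],0]);O=np.array([.4103,.4048,0])
D=[]
for k in range(25):
    s=read_camera("scene");D.append(s["depth"])
D=np.array(D,float);D[D==0]=np.nan;s["depth"]=np.nanmedian(D,0);S=cloud(s)
Q=np.stack([(S-O)@ex,(S-O)@ey,S[...,2]],-1)
for rad in(.022,.026,.029):
    r=np.hypot(Q[...,1]-.002,Q[...,2]-.180);m=(r<rad)&(r>.0)&(abs(Q[...,0]+.08)<.015);p=Q[m]
    A=np.c_[np.ones(len(p)),p[:,1],p[:,2]-.18]
    w=np.linalg.lstsq(A,p[:,0],rcond=None)[0];res=p[:,0]-A@w
    k=abs(res)<.0025;w=np.linalg.lstsq(A[k],p[k,0],rcond=None)[0]
    print(rad,len(p),k.sum(),w.round(4),"tilt",np.degrees(-np.arctan(w[2])),"std",res.std())
m=(np.hypot(Q[...,1]-.002,Q[...,2]-.18)<.045)&(abs(Q[...,0]+.08)<.011);print(np.percentile(Q[m],[1,50,99],0).round(4))
E
```

```text
scene 0.13 665 [ 0.287 -0.212  0.131] [ 0.405 -0.103  0.189]
scene 0.19 939 [ 0.323 -0.171  0.191] [ 0.406 -0.126  0.249]
scene 0.25 842 [ 0.306 -0.177  0.251] [ 0.404 -0.124  0.31 ]
scene 0.31 2510 [ 0.256 -0.187  0.31 ] [ 0.409 -0.128  0.37 ]
scene 0.37 5210 [ 0.252 -0.205  0.371] [ 0.405 -0.141  0.429]
scene 0.43 1296 [ 0.252 -0.207  0.43 ] [ 0.402 -0.155  0.439]
top 0.13 159 [ 0.287 -0.201  0.132] [ 0.407 -0.095  0.189]
top 0.19 233 [ 0.322 -0.168  0.191] [ 0.408 -0.121  0.249]
top 0.25 157 [ 0.31  -0.174  0.25 ] [ 0.406 -0.12   0.31 ]
top 0.31 881 [ 0.262 -0.168  0.311] [ 0.418 -0.122  0.37 ]
top 0.37 2440 [ 0.258 -0.185  0.371] [ 0.414 -0.131  0.429]
top 0.43 1369 [ 0.256 -0.203  0.43 ] [ 0.409 -0.15   0.443]
0.022 216 200 [-0.0817 -0.0431 -0.1523] tilt 8.656952179916182 std 0.0016969284069632902
0.026 308 269 [-0.0808 -0.0324 -0.2049] tilt 11.578573152640033 std 0.0016567145183523982
0.029 404 298 [-0.0802 -0.0252 -0.2009] tilt 11.359683758565748 std 0.0020566067457197263
[[-0.086  -0.024   0.1505]
 [-0.0811  0.0058  0.183 ]
 [-0.0721  0.0314  0.2089]]<stdin>:14: RuntimeWarning: All-NaN slice encountered
```

Emit:
{"name": "arm_command", "arguments": {
  "xyz": [
    [0, 0, 30],
    [0, 0, 30],
    [21.8, -34.9, 0],
    [21.8, -34.9, 0],
    [21.8, -34.9, 0],
    [21.8, -34.9, 0],
    [21.8, -34.9, 0],
    [21.8, -34.9, 0],
    [21.8, -34.9, 0],
    [21.8, -34.9, 0],
    [21.8, -34.9, 0],
    [21.8, -34.9, 0],
    [21.8, -34.9, 0],
    [21.8, -34.9, 0],
    [21.8, -34.9, 0],
    [21.8, -34.9, 0]
  ],
  "spin": [0, 0, -6.25, -6.25, -6.25, -6.25, -6.25, -6.25, -6.25, -6.25, -6.25, -6.25, -6.25, -6.25, -6.25, -6.25],
  "jaw": 0
}}

```text
time: 3.4
tool_pos: [0.4522, 0.0139, 0.4649]
tool_rot: [3.141, -0.0, 1.327]
contact_force: [0.2, 0.4, 0.9]
opening: 0.0456
grip_force: 0.0
```

Emit:
{"name": "arm_command", "arguments": {
  "xyz": [
    [0, 0, 0],
    [0, 0, 0]
  ],
  "spin": [0, 0]
}}

```text
time: 3.6
tool_pos: [0.4517, 0.0151, 0.4644]
tool_rot: [-3.141, -0.0, 1.331]
contact_force: [0.2, 0.2, -0.2]
opening: 0.0459
grip_force: 0.0
```

Emit:
{"name": "arm_command", "arguments": {
  "xyz": [
    [-1, 1, -40],
    [0, 0, -40],
    [0, 0, -40],
    [0, 0, -40],
    [0, 0, -39],
    [0, 0, 0],
    [0, 0, 0]
  ],
  "spin": [0, 0, 0, 0, 0, 0, 0]
}}

```text
time: 4.3
tool_pos: [0.4506, 0.0174, 0.2665]
tool_rot: [-3.141, -0.0, 1.334]
contact_force: [0.1, -0.2, 1.3]
opening: 0.0462
grip_force: 0.0
```

Emit:
{"name": "arm_command", "arguments": {
  "xyz": [
    [0, 0, 0],
    [0, 0, 0],
    [0, 0, 0],
    [0, 0, 0],
    [0, 0, 0],
    [0, 0, 0],
    [0, 0, 0]
  ],
  "spin": [0, 0, 0, 0, 0, 0, 0],
  "jaw": -1,
  "squeeze": 25
}}

```text
time: 5.0
tool_pos: [0.45, 0.0167, 0.2664]
tool_rot: [-3.14, -0.0, 1.332]
contact_force: [-5.5, 2.4, 8.7]
opening: 0.018
grip_force: 25.0
```

Emit:
{"name": "arm_command", "arguments": {
  "xyz": [
    [-1.8, -7.6, -0.5],
    [-1.8, -7.4, -1.5],
    [-1.7, -7.2, -2.5],
    [-1.7, -6.8, -3.4],
    [-1.5, -6.3, -4.3],
    [0, 0, 0]
  ],
  "spin": [0, 0, 0, 0, 0, 0]
}}

```text
time: 5.6
tool_pos: [0.4414, -0.0189, 0.2542]
tool_rot: [-3.14, -0.0, 1.331]
contact_force: [-5.2, -0.4, 7.4]
opening: 0.0177
grip_force: 25.0
```

Emit:
{"name": "arm_command", "arguments": {
  "xyz": [
    [-1.4, -5.7, -5.1],
    [-1.2, -5.0, -5.8],
    [-1.0, -4.3, -6.5],
    [-0.8, -3.4, -7.0],
    [-0.6, -2.5, -7.4],
    [0, 0, 0]
  ],
  "spin": [0, 0, 0, 0, 0, 0]
}}

```text
time: 6.2
tool_pos: [0.4361, -0.0411, 0.2221]
tool_rot: [-3.139, 0.003, 1.332]
contact_force: [-9.4, -13.5, 6.8]
opening: 0.0181
grip_force: 25.0
```

```bash
python3 - <<'E'
from h import *
o=observe();print(o["tool_pos"],o["contact_force"],o["opening"])
a=[read_camera(n)["img"][...,::-1] for n in("scene","top")]
cv2.imwrite("pics/open.png",np.hstack([cv2.resize(a[0][170:310,240:370],(390,420)),cv2.resize(a[1][150:250,260:360],(400,420))]))
E
```

```text
[ 0.43608636 -0.04106208  0.2220977 ] [ -9.37917194 -13.53322679   6.81218571] 0.018070139160711627
```

View pics/open.png

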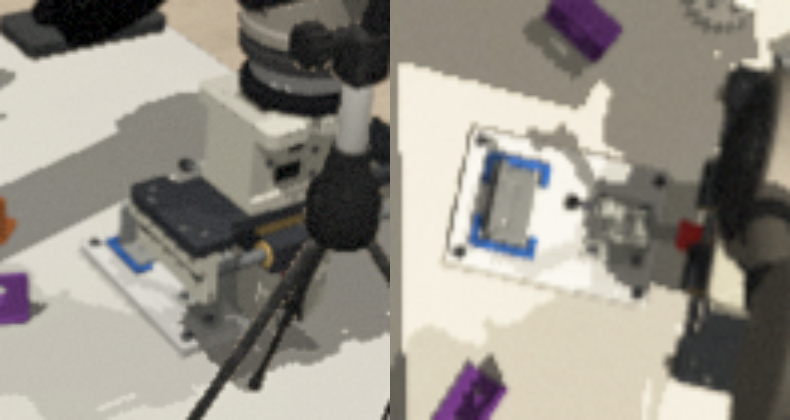

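Emit:
{"name": "arm_command", "arguments": {
  "xyz": [
    [0, 0, 0],
    [0, 0, 0],
    [0, 0, 0],
    [-0.7, -3, 0],
    [0, 0, 10],
    [0, 0, 40],
    [0, 0, 40],
    [0, 0, 40],
    [0, 0, 40],
    [0, 0, 0]
  ],
  "spin": [0, 0, 0, 0, 0, 0, 0, 0, 0, 0],
  "jaw": -0.3
}}

```text
time: 7.3
tool_pos: [0.4372, -0.0427, 0.3974]
tool_rot: [3.13, 0.0, 1.332]
contact_force: [1.1, -1.0, -0.6]
opening: 0.032
grip_force: 0.0
```

Emit:
{"name": "arm_command", "arguments": {
  "xyz": [
    [8.5, 35, 10],
    [8.5, 35, 0],
    [8.5, 35, 0],
    [8.5, 35, 0],
    [0, 0, 0],
    [0, 0, 0]
  ],
  "spin": [0, 0, 0, 0, 0, 0],
  "jaw": 0.7
}}

```text
time: 7.9
tool_pos: [0.4702, 0.0978, 0.4013]
tool_rot: [-3.141, 0.001, 1.334]
contact_force: [-1.0, -0.7, -0.2]
opening: 0.0752
grip_force: 0.0
```

```bash
python3 - <<'E'
from h import *
o=observe();print(o["tool_pos"],o["tool_rot"],o["contact_force"],o["opening"])
y=np.radians(76.4);fx=np.array([np.cos(y),np.sin(y),0]);fy=np.array([-fx[1],fx[0],0]);F=np.array([.4608,.0546,0])
b=F+.046*fx+.011*fx;print("grasp target",b)
for n in("scene","top"):
    c=read_camera(n);P=cloud(c);i=c["img"].astype(int)
    Q=np.stack([(P-F)@fx,(P-F)@fy,P[...,2]],-1)*1000
    r=(i[...,0]>90)&(i[...,1]<70)&(i[...,2]<70)&(Q[...,0]<-30)&(Q[...,0]>-140)&(abs(Q[...,1])<40)&(Q[...,2]>20)
    p=Q[r];print(n,"red",len(p),np.median(p,0).round(1) if len(p) else "",np.percentile(p,[3,97],0).round(1).tolist() if len(p) else "")
    m=(Q[...,0]>15)&(Q[...,0]<75)&(abs(Q[...,1])<35)&(Q[...,2]>32)&(Q[...,2]<60)
    p=Q[m];print("bracket plate",len(p),np.percentile(p,[3,50,97],0).round(1).tolist() if len(p) else "")
    if n=="scene":a=cv2.resize(c["img"][170:310,240:370,::-1],(390,420))
    else:a=np.hstack([a,cv2.resize(c["img"][150:250,260:360,::-1],(400,420))])
cv2.imwrite("pics/open2.png",a)
E
```

```text
[0.47018406 0.0978471  0.4013341 ] [-3.14065591e+00  6.65543209e-04  1.33374123e+00] [-0.96218793 -0.71594217 -0.20236161] 0.07522154258934788
grasp target [0.4742031  0.11000178 0.        ]
scene red 84 [-86.9  10.   75.4] [[-104.5, 7.8, 58.9], [-68.8, 11.4, 86.9]]
bracket plate 132 [[51.9, -20.6, 32.5], [54.4, 5.6, 42.3], [58.8, 27.8, 48.7]]
top red 91 [-82.6   2.1  81.9] [[-101.1, -4.9, 68.4], [-65.5, 8.0, 91.9]]
bracket plate 0
```

View pics/open2.png

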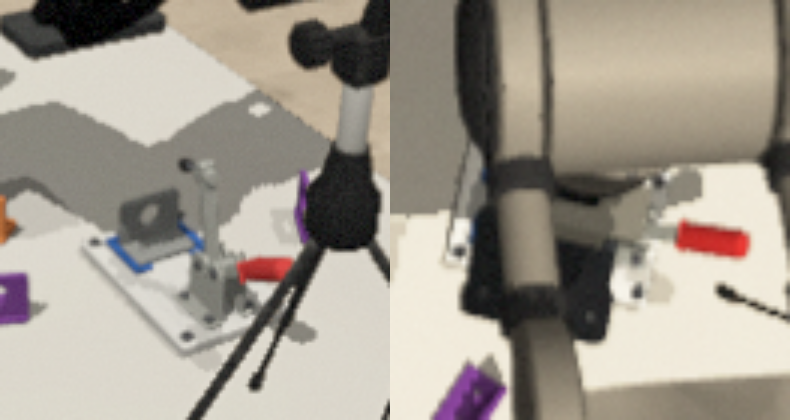

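The clamp's handle reads only about 1.0 rad (red from (-69, z≈59) to (-104), bar upright), so I push it down from above with closed fingers.

Emit:
{"name": "arm_command", "arguments": {
  "xyz": [
    [-8.4, -35.5, 0],
    [-8.4, -35.5, 0],
    [-8.3, -35.5, 0],
    [-8.3, -35.5, 0],
    [0, 0, -30],
    [0, 0, -40],
    [0, 0, -40],
    [0, 0, -20],
    [0, 0, 0]
  ],
  "spin": [0, 0, 0, 0, 0, 0, 0, 0, 0],
  "jaw": -1
}}

```text
time: 8.9
tool_pos: [0.4358, -0.0452, 0.2692]
tool_rot: [-3.135, -0.001, 1.329]
contact_force: [0.1, 7.5, -10.8]
opening: 0.0149
grip_force: 25.0
```

Emit:
{"name": "arm_command", "arguments": {
  "xyz": [
    [0, 0, -5],
    [0, 0, -5],
    [0, 0, -5],
    [0, 0, -3],
    [0, 0, 0]
  ],
  "spin": [0, 0, 0, 0, 0]
}}

```text
time: 9.4
tool_pos: [0.4352, -0.0475, 0.2555]
tool_rot: [-3.138, 0.007, 1.334]
contact_force: [-16.3, -21.8, 12.5]
opening: 0.0165
grip_force: 25.0
```

Emit:
{"name": "arm_command", "arguments": {
  "xyz": [
    [0, 0, 0],
    [0, 0, 0],
    [0, 0, 0],
    [0, 0, 0],
    [0, 0, 20],
    [0, 0, 30],
    [0, 0, 30],
    [0, 0, 0]
  ],
  "spin": [0, 0, 0, 0, 0, 0, 0, 0],
  "jaw": 0.1
}}

```text
time: 10.2
tool_pos: [0.4382, -0.0447, 0.3374]
tool_rot: [3.134, 0.0, 1.332]
contact_force: [-0.5, 0.6, -0.3]
opening: 0.0503
grip_force: 0.0
```

```bash
cat > red.py <<'E'
from h import *
o=observe();print(o["tool_pos"],o["contact_force"],o["opening"])
y=np.radians(76.4);fx=np.array([np.cos(y),np.sin(y),0]);fy=np.array([-fx[1],fx[0],0]);F=np.array([.4608,.0546,0])
for n in("scene","top"):
    c=read_camera(n);P=cloud(c);i=c["img"].astype(int)
    Q=np.stack([(P-F)@fx,(P-F)@fy,P[...,2]],-1)*1000
    r=(i[...,0]>80)&(i[...,1]<60)&(i[...,2]<60)&(Q[...,0]<-30)&(Q[...,0]>-140)&(abs(Q[...,1])<40)&(Q[...,2]>20)
    p=Q[r]
    if len(p)<5: print(n,len(p));continue
    d=np.linalg.svd(p[:,[0,2]]-p[:,[0,2]].mean(0))[2][0];d*=np.sign(-d[0])
    print(n,"red",len(p),np.median(p,0).round(1),np.percentile(p,[3,97],0).round(1).tolist(),"axis angle",np.arctan2(-d[0],d[1]).round(3))
    m=(Q[...,0]>-70)&(Q[...,0]<20)&(abs(Q[...,1])<15)&(Q[...,2]>85)&(Q[...,2]<130);p=Q[m]
    if len(p):print(" bar",len(p),np.percentile(p,[5,50,95],0).round(1).tolist())
E
python3 red.py
```

```text
[ 0.43819508 -0.04472203  0.33735385] [-0.46274609  0.63655255 -0.26651658] 0.05034863599671982
scene red 86 [-86.1   9.5  67.4] [[-105.5, 1.5, 53.2], [-69.7, 11.2, 76.8]] axis angle 1.021
 bar 118 [[-33.7, -1.1, 87.5], [-27.5, 5.3, 105.1], [-1.5, 8.1, 112.3]]
top red 81 [-80.9   1.8  73.2] [[-100.3, -4.5, 64.2], [-65.8, 24.7, 241.3]] axis angle 3.061
 bar 55 [[-31.2, -3.5, 103.0], [-18.3, 1.0, 111.7], [2.5, 4.8, 117.0]]
```

Emit:
{"name": "arm_command", "arguments": {
  "xyz": [
    [0, 0, 0],
    [0, 0, 0],
    [0, 0, 0],
    [0, 0, 0],
    [0, 0, 0],
    [0, 0, 0]
  ],
  "spin": [0, 0, 0, 0, 0, 0],
  "jaw": -1,
  "squeeze": 10
}}

```text
time: 10.9
tool_pos: [0.4371, -0.0446, 0.3336]
tool_rot: [-3.141, -0.0, 1.332]
contact_force: [-0.7, 0.2, -0.3]
opening: 0.007
grip_force: 0.0
```

Emit:
{"name": "arm_command", "arguments": {
  "xyz": [
    [0, 0, -30],
    [0, 0, -30],
    [0, 0, -13],
    [0, 0, 0],
    [0, 0, 0]
  ],
  "spin": [0, 0, 0, 0, 0]
}}

```text
time: 11.4
tool_pos: [0.4373, -0.0447, 0.2611]
tool_rot: [3.141, -0.0, 1.331]
contact_force: [-0.5, 0.5, -0.2]
opening: 0.0004
grip_force: 0.0
```

Emit:
{"name": "arm_command", "arguments": {
  "xyz": [
    [0, 0, -4],
    [0, 0, -4],
    [0, 0, -4],
    [0, 0, 0]
  ],
  "spin": [0, 0, 0, 0]
}}

```text
time: 11.8
tool_pos: [0.4375, -0.045, 0.2493]
tool_rot: [3.139, 0.001, 1.332]
contact_force: [0.3, -1.0, 2.2]
opening: 0.001
grip_force: 1.1
```

Emit:
{"name": "arm_command", "arguments": {
  "xyz": [
    [0, 0, -3],
    [0, 0, -3],
    [0, 0, 0]
  ],
  "spin": [0, 0, 0]
}}

```text
time: 12.1
tool_pos: [0.4377, -0.045, 0.2464]
tool_rot: [3.137, 0.001, 1.332]
contact_force: [-10.5, -1.0, 44.0]
opening: 0.0004
grip_force: 20.6
```

Emit:
{"name": "arm_command", "arguments": {
  "xyz": [
    [0, 0, -2],
    [0, 0, 0]
  ],
  "spin": [0, 0]
}}

```text
time: 12.3
tool_pos: [0.4377, -0.045, 0.2459]
tool_rot: [3.135, 0.001, 1.333]
contact_force: [-15.3, -1.1, 61.8]
opening: 0.0005
grip_force: 29.5
```

Emit:
{"name": "arm_command", "arguments": {
  "xyz": [
    [0, 0, 30],
    [0, 0, 40],
    [0, 0, 40],
    [0, 0, 10],
    [9, 38, 0],
    [9, 38, 0],
    [9, 38, 0],
    [9.5, 41, 0],
    [0, 0, 0],
    [0, 0, 0]
  ],
  "spin": [0, 0, 0, 0, 0, 0, 0, 0, 0, 0],
  "jaw": 0.7,
  "squeeze": 8
}}

```text
time: 13.3
tool_pos: [0.4732, 0.1112, 0.3598]
tool_rot: [-3.14, 0.001, 1.334]
contact_force: [-0.1, -0.0, -0.3]
opening: 0.0754
grip_force: 0.0
```

```bash
python3 red.py
```

```text
[0.47319409 0.11118052 0.35978206] [-0.05912227 -0.01428467 -0.31703517] 0.07536985070024856
scene red 48 [-82.3   9.5  55.7] [[-110.2, 0.5, 46.9], [-69.8, 11.0, 61.6]] axis angle 1.231
 bar 115 [[-47.8, -0.4, 88.5], [-39.1, 5.3, 105.0], [-15.5, 7.7, 111.2]]
top red 54 [-83.1   1.1  64.4] [[-99.6, -4.8, 58.6], [-71.1, 8.3, 69.0]] axis angle 1.337
 bar 51 [[-43.9, -3.2, 101.2], [-31.1, 0.8, 111.9], [-12.3, 4.7, 115.3]]
```

Emit:
{"name": "arm_command", "arguments": {
  "xyz": [
    [1, -1, -40],
    [0, 0, -40],
    [0, 0, -40],
    [0, 0, -30],
    [0, 0, -11],
    [0, 0, 0],
    [0, 0, 0]
  ],
  "spin": [0, 0, 0, 0, 0, 0, 0]
}}

```text
time: 14.1
tool_pos: [0.4751, 0.1089, 0.2008]
tool_rot: [3.14, -0.0, 1.331]
contact_force: [-0.3, -0.2, -0.2]
opening: 0.0783
grip_force: 0.0
```

Emit:
{"name": "arm_command", "arguments": {
  "xyz": [
    [0, 0, 0],
    [0, 0, 0],
    [0, 0, 0],
    [0, 0, 0],
    [0, 0, 0],
    [0, 0, 0]
  ],
  "spin": [0, 0, 0, 0, 0, 0],
  "jaw": -1,
  "squeeze": 10
}}

```text
time: 14.7
tool_pos: [0.4737, 0.1096, 0.2001]
tool_rot: [-3.139, 0.0, 1.332]
contact_force: [-3.8, 1.6, 6.2]
opening: 0.0499
grip_force: 10.0
```

Emit:
{"name": "arm_command", "arguments": {
  "xyz": [
    [0, 0, 5],
    [0, 0, 10],
    [0, 0, 15],
    [0, 0, 15],
    [0, 0, 15],
    [0, 0, 0]
  ],
  "spin": [0, 0, 0, 0, 0, 0]
}}

```text
time: 15.3
tool_pos: [0.4755, 0.1094, 0.2622]
tool_rot: [3.136, -0.002, 1.332]
contact_force: [0.0, 0.2, -0.2]
opening: 0.0498
grip_force: 10.0
```

Emit:
{"name": "arm_command", "arguments": {
  "xyz": [
    [4, 16, 0],
    [4, 16, 0],
    [4, 16, 0],
    [3.5, 16, 0],
    [0, 0, -20],
    [0, 0, -20],
    [0, 0, -15],
    [0, 0, -8],
    [0, 0, -2.5],
    [0, 0, 0],
    [0, 0, 0]
  ],
  "spin": [0, 0, 0, 0, 0, 0, 0, 0, 0, 0, 0]
}}

```text
time: 16.4
tool_pos: [0.4904, 0.1734, 0.1949]
tool_rot: [3.14, -0.001, 1.332]
contact_force: [0.3, 0.3, 0.2]
opening: 0.0496
grip_force: 10.0
```

```bash
python3 - <<'E'
from h import *
o=observe();print(o["tool_pos"],o["contact_force"],o["opening"])
a=read_camera("scene")["img"][...,::-1]
cv2.imwrite("pics/hold.png",cv2.resize(a[160:300,200:360],(640,560)))
E
```

```text
[0.49037967 0.17343468 0.19489042] [0.30920581 0.34924531 0.21389695] 0.049613582044368845
```

View pics/hold.png

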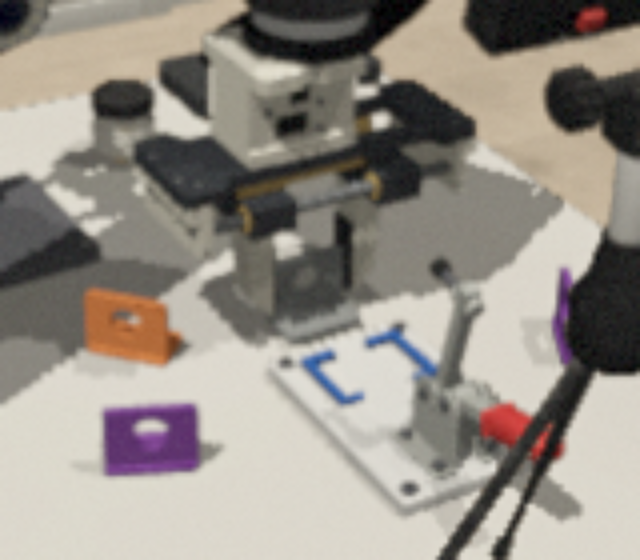

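Emit:
{"name": "arm_command", "arguments": {
  "xyz": [
    [-1.2, -4.8, -1.5],
    [-1.2, -4.8, 0],
    [-0.3, -1, 0],
    [0, 0, 0],
    [0, 0, 0]
  ],
  "spin": [0, 0, 0, 0, 0]
}}

```text
time: 16.95
tool_pos: [0.4874, 0.1627, 0.1928]
tool_rot: [3.141, -0.0, 1.331]
contact_force: [0.1, -0.1, -0.4]
opening: 0.0499
grip_force: 10.0
```

Emit:
{"name": "arm_command", "arguments": {
  "xyz": [
    [-0.3, -1, 0],
    [0, 0, 0]
  ],
  "spin": [0, 0]
}}

```text
time: 17.15
tool_pos: [0.4871, 0.1617, 0.1927]
tool_rot: [-3.142, 0.0, 1.332]
contact_force: [-0.3, 1.3, -0.4]
opening: 0.0499
grip_force: 10.0
```

Emit:
{"name": "arm_command", "arguments": {
  "xyz": [
    [-0.3, -1, 0],
    [0, 0, 0]
  ],
  "spin": [0, 0]
}}

```text
time: 17.35
tool_pos: [0.4867, 0.1607, 0.1927]
tool_rot: [3.142, 0.0, 1.332]
contact_force: [-0.4, -0.3, -0.8]
opening: 0.05
grip_force: 10.0
```

Emit:
{"name": "arm_command", "arguments": {
  "xyz": [
    [-0.2, -1, 0],
    [0, 0, 0]
  ],
  "spin": [0, 0]
}}

```text
time: 17.55
tool_pos: [0.4866, 0.1598, 0.1928]
tool_rot: [3.141, -0.0, 1.332]
contact_force: [-0.2, 0.2, -0.1]
opening: 0.05
grip_force: 10.0
```

Emit:
{"name": "arm_command", "arguments": {
  "xyz": [
    [-0.2, -1, 0],
    [0, 0, 0]
  ],
  "spin": [0, 0]
}}

```text
time: 17.75
tool_pos: [0.4864, 0.1593, 0.1929]
tool_rot: [3.141, -0.001, 1.331]
contact_force: [-1.1, 6.0, 0.8]
opening: 0.0495
grip_force: 10.0
```

Emit:
{"name": "arm_command", "arguments": {
  "xyz": [
    [-0.3, -1, 0],
    [0, 0, 0]
  ],
  "spin": [0, 0]
}}

```text
time: 17.95
tool_pos: [0.4861, 0.1587, 0.1932]
tool_rot: [3.141, -0.002, 1.331]
contact_force: [-2.1, 7.5, 3.0]
opening: 0.05
grip_force: 10.0
```

Emit:
{"name": "arm_command", "arguments": {
  "xyz": [
    [-0.2, -1, 0],
    [0, 0, 0]
  ],
  "spin": [0, 0]
}}

```text
time: 18.15
tool_pos: [0.4859, 0.1579, 0.1933]
tool_rot: [3.141, -0.002, 1.331]
contact_force: [-0.4, 8.6, 4.0]
opening: 0.0499
grip_force: 10.0
```

Emit:
{"name": "arm_command", "arguments": {
  "xyz": [
    [-0.2, -1, 0.7],
    [-0.3, -1, 0.8],
    [-0.2, -1, 0.8],
    [-0.2, -1, 0.7],
    [0, 0, 0],
    [0, 0, 0]
  ],
  "spin": [0, 0, 0, 0, 0, 0]
}}

```text
time: 18.75
tool_pos: [0.4849, 0.1534, 0.196]
tool_rot: [3.141, -0.001, 1.331]
contact_force: [-0.9, 5.0, 1.0]
opening: 0.0499
grip_force: 10.0
```

Emit:
{"name": "arm_command", "arguments": {
  "xyz": [
    [1.2, 4.8, 1],
    [1.2, 4.8, 5],
    [0, 0, 25],
    [0, 0, 35],
    [0, 0, 35],
    [0, 0, 32],
    [-15, 12, 0],
    [-20, 15, 0],
    [-20, 15, 0],
    [-20, 15, 0],
    [-20, 15, 0],
    [-9, 9, 0],
    [-4, 4, 0],
    [0, 0, 0],
    [0, 0, 0]
  ],
  "spin": [0, 0, 0, 0, 0, 0, 0, 0.5, 0.5, 0.5, 0.6, 0.5, 0, 0, 0],
  "squeeze": 15
}}

```text
time: 20.25
tool_pos: [0.38, 0.2472, 0.3287]
tool_rot: [3.141, 0.0, 1.377]
contact_force: [-0.4, 0.7, -0.6]
opening: 0.0498
grip_force: 15.0
```

```bash
cat > chk.py <<'E'
from h import *
o=observe();print(o["tool_pos"],o["tool_rot"],o["contact_force"],o["opening"],o["time"])
yaw=np.radians(78.86);ex=np.array([np.cos(yaw),np.sin(yaw),0]);ey=np.array([-ex[1],ex[0],0]);O=np.array([.4103,.4048,0])
D=[]
for k in range(15):
    s=read_camera("scene");D.append(s["depth"])
D=np.array(D,float);D[D==0]=np.nan;s["depth"]=np.nan_to_num(np.nanmedian(D,0));S=cloud(s)
g=o["tool_pos"]-[0,0,.159];st=lambda P:np.stack([(P-O)@ex,(P-O)@ey,P[...,2]],-1)*1000
print("grasp stand",st(g).round(1))
Q=st(S);G=st(g)
m=(abs(Q[...,1]-G[1])<22)&(Q[...,2]-G[2]<8)&(Q[...,2]-G[2]>-24)&(abs(Q[...,0]-G[0])<14)
r=Q-G;p=r[m]
for it in range(4):
    A=np.c_[np.ones(len(p)),p[:,1],p[:,2]];w=np.linalg.lstsq(A,p[:,0],rcond=None)[0];res=p[:,0]-A@w;p=p[abs(res)<max(1.5,2*res.std())]
print("back face: x at grasp %.1f yaw %.3f tilt deg %.1f n %d std %.2f"%(w[0],w[1],np.degrees(-np.arctan(w[2])),len(p),res.std()))
for z in range(-42,12,4):
    k=(abs(r[...,1])<22)&(abs(r[...,2]-z)<2)&(abs(r[...,0])<40);print(z,k.sum(),np.nanmedian(r[k],0).round(1) if k.any() else "",np.percentile(r[k][:,0],[5,95]).round(1) if k.any() else "")
y,x=np.where(m);cy,cx=int(y.mean()),int(x.mean());print(cx,cy)
cv2.imwrite("pics/"+__import__("sys").argv[1],cv2.resize(s["img"][max(0,cy-60):cy+60,max(0,cx-75):cx+75,::-1],(750,600),interpolation=cv2.INTER_CUBIC))
E
python3 chk.py show1.png
```

```text
[0.37995153 0.247177   0.32868509] [3.14107818e+00 1.20780293e-04 1.37672663e+00] [-0.39055756  0.71522669 -0.57884772] 0.04978496159400871 20.25
grasp stand [-160.5   -0.7  169.7]
back face: x at grasp -0.7 yaw 0.001 tilt deg 7.9 n 189 std 0.44
-42 0  
-38 0  
-34 27 [-20.7   1.3 -34. ] [-21.3 -20.2]
-30 122 [-10.2   0.4 -29.8] [-20.8   1.4]
-26 33 [  2.7  -0.9 -26.6] [0.  3.5]
-22 27 [  2.3  -0.5 -21.8] [1.7 2.8]
-18 29 [  1.9   0.5 -17.7] [1.2 4.2]
-14 23 [  1.3  -6.7 -13.8] [0.8 4.2]
-10 19 [ 0.7 -7.9 -9.9] [0.2 1.4]
-6 15 [-0.2 -8.  -5.4] [-0.8  1. ]
-2 21 [-0.5  6.7 -2.2] [-1.1  0.1]
2 31 [-1.1 -0.   2. ] [-1.8 -0.7]
6 42 [-1.3  0.1  7. ] [-2.3  1.7]
10 0  
216 180chk.py:7: RuntimeWarning: All-NaN slice encountered
  D=np.array(D,float);D[D==0]=np.nan;s["depth"]=np.nan_to_num(np.nanmedian(D,0));S=cloud(s)
```

View pics/show1.png

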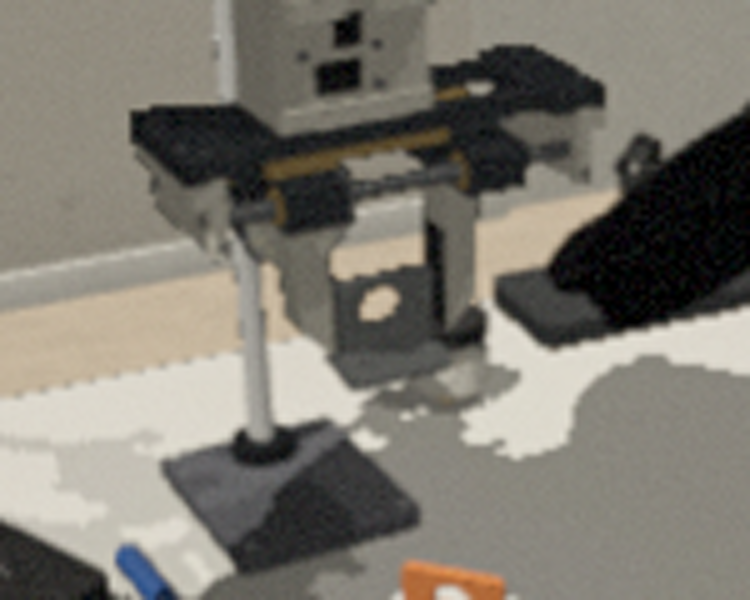

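The bracket hangs square in the fingers, about 8° tilted against the camera's ~11°. Its hole is at about (380,300) in the crop, near the focus point. I make a small trim and then hand in.

Emit:
{"name": "arm_command", "arguments": {
  "xyz": [
    [-2, 0, 1],
    [0, 0, 0],
    [0, 0, 0],
    [0, 0, 0],
    [0, 0, 0],
    [0, 0, 0]
  ],
  "spin": [0, 0, 0, 0, 0, 0]
}}

```text
time: 21.6
tool_pos: [0.3774, 0.2474, 0.3297]
tool_rot: [3.142, 0.0, 1.377]
contact_force: [-1.0, 0.2, -0.5]
opening: 0.0501
grip_force: 15.0
```

```bash
python3 -c "
from cell import *
print(observe()['tool_pos'],observe()['grip_force']);print(hand_in())"
```

```text
[0.37738637 0.24736846 0.32972361] 14.99991551041603
the job is handed in; nothing more can be done
None
```

I handed the job in at about 21.6 s with the clamp open at about 1.34 rad and the bracket held still in front of the camera, its hole within a few mm of the focus point. By my measurements it is tilted about 8° against the camera's roughly 11° (limit 8° off); the hand-in returned no verdict.

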